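# Set the portioning gauge and feed the daikon to its stop

### The job

Get the portioning gauge ready for the first cut, by gentle pushing only, never gripping: push its sliding stop along the notched rail until it clicks into the middle one of the three notches and leave it there, then push the piece of daikon from behind along its bed, between the knife guides, until its front end rests against the stop, without shoving the stop out of its notch. Nothing is to be picked up, and the things standing round the gauge stay where they are.

Things in the scene. Friction and masses are not known exactly. Their poses are not given: they have to be found in the camera images.
- gauge: Portioning gauge of stainless sheet, fixed, 375 mm long (its y), 136 mm wide (x from -56 to +80 mm). Origin: on the worktop under the knife slot; x across the bed, y along it, z up. At yaw 0, +y is the robot's left and the rail is on the far side. At y = 0 two pairs of knife guide posts, 84 mm high, stand at x = -36 and +36 mm, 67 mm apart inside.
- bed_entry (a point): Point on the bed's centre line at its daikon end, gauge frame (0, 210, 45) mm, axes as the gauge's. The 45-degree V bed (inner bottom edge at z = 14 mm, lips at z = 39 mm, x = -28 and +28 mm) runs from here to y = -165 mm; a 44 mm round piece lies in it with its axis at x = 0, z = 45 mm.
- notch_middle (a point): Middle notch, at the rail's top, gauge frame (62, -70, 52) mm. The bar rail runs along the far side (x = 62 mm, y = -165 to -20 mm); three notches, each 12 mm wide, are cut in its top at y = -90, -70 and -50 mm, for cuts 80, 60 and 40 mm long.
- gauge_stop (a joint): Slide of the stop in m, 0 to 0.095, growing along the gauge's +y to the knife slot. Its sprung plunger (black knob) drops 2 to 3 mm into notches at 0.045, 0.065 (the middle one) and 0.085. It starts in 0 to 0.03: one notch is passed. Running takes about 2 N; at a notch the force dips to nothing as the plunger draws the stop on by up to 6 mm; shoving it out again takes about 14 N.
- stop_face (a point): Centre of the stop plate's face that looks to the knife slot (+y), on the axis of the bed, 45 mm above the worktop. At joint value q it is at y = -125 mm + q in the gauge's frame. Axes as the gauge's.
- stop_tab (a point): Push point on the back (-y side) of the stop plate, on the bed's centre line, 95 mm above the worktop. The plate is 50 mm wide across the bed, 5 mm thick, its top (rolled edge) at z = 108 mm. From its far edge an arm (z = 53 to 67 mm) leads to the saddle on the rail (36 mm along y; knob's top at z = 104 mm, x = 62 mm). Its back is free from z = 70 mm up.
- daikon: Trimmed piece of daikon (white radish), a cylinder 150 mm long, 44 mm thick, about 0.24 kg, lying loose in the V bed on the other side of the knife guides. Origin: on its axis at mid-length, y axis along it, same way as the gauge's y; it may roll about this axis. Pushing it along the bed takes about 2 N.
- daikon_front (a point): Centre of the daikon's end face that looks to the stop (-y end); it starts 20 to 45 mm before the knife slot.
- daikon_tail (a point): Centre of the daikon's rear end face (+y end), on its axis, 45 mm above the worktop: where it is pushed from.
- pan: Ninth-size steel pan, 108 x 176 x 100 mm high, loose, at the stop's end of the gauge: stays there. Origin under its centre.
- peeler: Peeler, 170 x 25 x 18 mm, loose on the robot's side of the gauge: stays there. Origin under its centre.
- greens_bowl: Steel bowl of chopped greens, 128 mm across, 45 mm high, left of the gauge: stays there.
- empty_bowl: Empty steel bowl, 108 mm across, 37 mm high, far left: stays there.
- cup: Steel measuring cup with a handle, 86 x 114 x 76 mm, near left: stays there.
- scraper: Bench scraper lying flat, 105 x 122 x 19 mm, near right: stays there.

How it is judged:
By the outcome, as a careful person would: the job done as asked, in the order asked, and still so for the second after the job is handed in, with the robot touching nothing.
It also fails if it takes over 54 s, if anything falls off the work surface, if the arm or the gripper's body presses on something with over 40 N, if the wrist force passes 120 N, or if a joint passes its speed limit or range.

### The arm

A 6-joint arm with a two-finger parallel gripper is mounted at the origin on a cart in front of the work surface, level with it; the furniture and walls round the work are solid. World frame = base frame: x ahead of the robot, y to its left, z up, the work surface at z = 0. Lengths are in m, angles in rad, forces in N, time in s.
With the tool pointing down it reaches from about 0.375 to 0.925 m from the base axis. Payload 5.7 kg.
Tool frame: the origin (TCP) lies between the finger pads; the fingertips stand 11 mm ahead of it and the grasp point (between the pads) lies 8 mm behind it; z points along the fingers, y is the line along which they close (so a half turn about z gives the same grasp; the last joint's range is limited). The gripper opens to 88 mm and grips with 3 to 60 N. Pads are 20 mm wide; open, the fingers measure 115 mm over their backs; the gripper's body (75 mm by 178 mm) begins 61 mm behind the grasp point.
Start: joints at [-0.115, 0.359, 1.51, -0, 1.272, -0.115], TCP at [0.6, -0, 0.234] pointing down, gripper open.
Joint ranges: [-2.97, 2.97], [-1.01, 2.36], [0.21, 2.38], [-0.96, 4.11], [0.2, 2.71], [-2.98, 2.98]. Speed limits (rad/s): [2.39, 2.39, 3.14, 3.14, 3.14, 3.14].

### API

Orientations are given as [roll, pitch, yaw] about the fixed x, y, z axes, in that order (R = Rz(yaw) Ry(pitch) Rx(roll)).
In Python, from station import manip, cams gives the robot as it stands. The module is installed in compiled form; this text tells all that it offers. Calls block until the motion is done:
- manip.move_pose(position, orientation): joint-space move of the TCP to a pose.
- manip.line_to(position, ori=None, v=0.15, guard=None): straight line of the TCP; ori=None keeps the orientation; v is the mean speed in m/s. With guard (N) it stops when the force on the tool has changed by that much, and returns True; else False.
- manip.move_j(angles): joint-space move.
- manip.grip(opening, force=None): finger opening in m; force is the grip in N (None keeps the last); returns when the fingers have stopped.
- manip.sleep(seconds).
- manip.ik(position, orientation): joint angles nearest the present ones, or None.
- manip.state(): the state.
- cams.grab_frame(name): name is "scene" or "side" or "wrist"; returns a dict with "pixels" (420x560x3 uint8, blue, green, red), "fx", "fy", "cx", "cy" (pixels), "rvec" (rotation vector, rad) and "tvec" (3), from world to camera coordinates, as OpenCV has them; the wrist camera has in their place "tool_from_camera" (4x4, takes a point from camera to tool coordinates, whose origin is the TCP and whose axes are the flange's). Camera axes: x right, y down, z forward; pixel columns grow to the right and rows downward; lengths in m; the calibration is good to about 2 mm. A picture is of the moment at which its call begins: read the wrist's pose just before it. There is no depth.
A pose or a line that the arm cannot do raises manip.MotionError and nothing moves.
- manip.hand_in(): hands the job in; it is judged then, once.
The state is a dict: "t": time; "qpos": joint angles; "dq": joint speeds; "tau": joint torques, N m; "eef_pos": TCP position; "tool_rot": TCP orientation; "force": force on the tool from outside, world axes, zero at the start; "torque": the same for the moment, N m; "gripper_width": finger opening in m; "gripper_force": force on a finger pad.
Only numpy, scipy, OpenCV 4.12 (cv2) and the standard library are available. Lean on these libraries where they do the work, as an engineer would, in place of code of your own. Each camera call takes 0.05 s, during which the arm holds its last target. There are 200 camera calls.

## Working session

There is one attempt and no reset: what is moved stays moved. The work goes in short steps, each a Python script; the robot and the scene stay as the last script left them, time stands still between calls to the robot, and variables do not carry over. Pictures are saved under pics/ and viewed, at most 10 in all, crops included, and the job is handed in when it is done.

```bash
mkdir -p pics; python3 - <<'E'
from station import manip, cams
import cv2,numpy as np,pickle
d={}
for n in("scene","side","wrist"):
    f=cams.grab_frame(n);d[n]=f;cv2.imwrite(f"pics/{n}0.png",f["pixels"])
    print(n,{k:np.round(v,3).tolist() for k,v in f.items() if k!="pixels"})
    if "rvec" in f:
        R=cv2.Rodrigues(np.array(f["rvec"]))[0];print(-R.T@np.array(f["tvec"]).ravel())
pickle.dump(d,open("f0.pkl","wb"))
s=manip.state();print(s)
E
```

```text
scene {'fx': 463.926, 'fy': 463.926, 'cx': 280.773, 'cy': 202.192, 'rvec': [2.399, -0.616, 0.242], 'tvec': [-0.426, 0.285, 1.249]}
[ 0.07978668 -0.68979116  1.15749554]
side {'fx': 483.373, 'fy': 483.373, 'cx': 282.673, 'cy': 209.248, 'rvec': [0.027, -2.653, 1.651], 'tvec': [0.548, 0.08, 1.468]}
[0.51396666 1.2945029  0.72291585]
wrist {'fx': 334.843, 'fy': 334.843, 'cx': 281.107, 'cy': 205.565, 'tool_from_camera': [[0.0, -0.955, -0.297, 0.083], [1.0, 0.001, -0.001, 0.0], [0.001, -0.297, 0.955, -0.151], [0.0, 0.0, 0.0, 1.0]]}
{'t': 0.15, 'qpos': array([-1.15131581e-01,  3.59325150e-01,  1.51115082e+00, -5.03226860e-05,
        1.27249984e+00, -1.15085381e-01]), 'dq': array([ 5.03501056e-04, -2.95974267e-03, -3.29387759e-03,  6.30818510e-04,
       -3.26018849e-05,  5.06763447e-04]), 'tau': array([ 6.01716038e-04, -5.15759647e+01, -2.71007627e+01,  6.74942834e-02,
        3.05557286e-02, -7.96465724e-05]), 'eef_pos': array([5.99498846e-01, 1.34068352e-05, 2.33023828e-01]), 'tool_rot': array([-3.14021312e+00, -1.11068197e-04,  1.57076487e+00]), 'force': array([0.18701441, 0.39794453, 0.19796778]), 'torque': array([-0.03751293,  0.00276035,  0.02230107]), 'gripper_force': 0.0, 'gripper_width': 0.08795314322188327}
```

View pics/scene0.png

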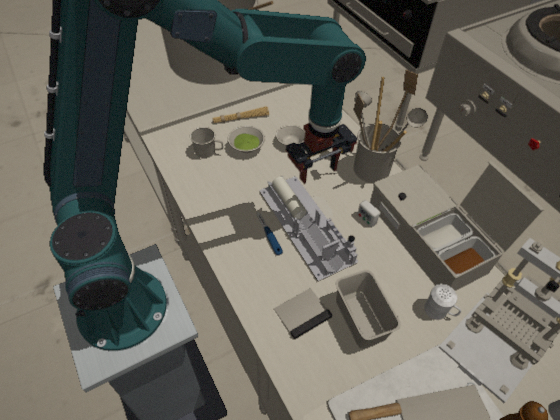

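View pics/side0.png

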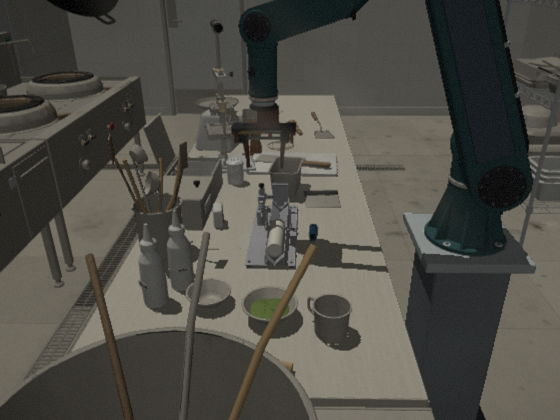

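View pics/wrist0.png

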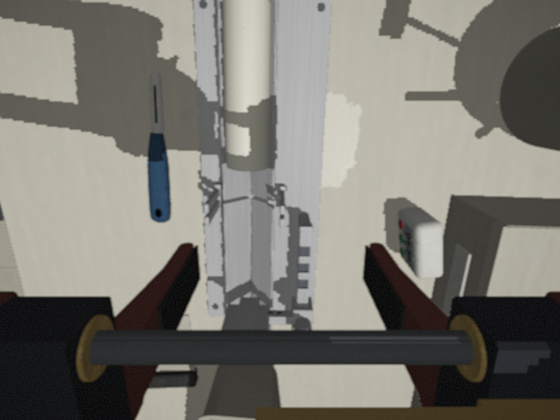

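The scene view shows the gauge from (285,185) to (340,270), with the knob at (352,240), the pan at (365,305) and the peeler at (270,238). In the wrist view the gauge is nearly vertical: plate holes at (203,3), (321,7) and (213,307), daikon front edge near row 165, and the stop hidden behind the fingers. I'll get rough coordinates now and take a better wrist view.

```bash
cat > h.py <<'E'
import numpy as np,cv2,pickle
from scipy.spatial.transform import Rotation as Ro
def cam(f,st=None):
    if "rvec" in f:
        R=cv2.Rodrigues(np.array(f["rvec"],float))[0].T; return R,-R@np.array(f["tvec"],float).ravel()
    T=np.array(f["tool_from_camera"]);Rt=Ro.from_euler('xyz',st["tool_rot"]).as_matrix()
    return Rt@T[:3,:3],Rt@T[:3,3]+st["eef_pos"]
def ray(f,uv,st=None):
    R,c=cam(f,st);u,v=uv
    return c,R@np.array([(u-f["cx"])/f["fx"],(v-f["cy"])/f["fy"],1.])
def onz(f,uv,z,st=None):
    c,d=ray(f,uv,st);return c+d*(z-c[2])/d[2]
def proj(f,p,st=None):
    R,c=cam(f,st);q=R.T@(np.asarray(p)-c);return np.array([f["fx"]*q[0]/q[2]+f["cx"],f["fy"]*q[1]/q[2]+f["cy"]])
E
python3 - <<'E'
from h import *
from station import manip,cams
d=pickle.load(open("f0.pkl","rb"));st=manip.state();w=d["wrist"]
for uv in[(203,3),(321,7),(213,307)]:print(onz(w,uv,.003,st))
for uv in[(248,165)]:print('front',onz(w,uv,.06,st))
print('knob',onz(d["scene"],(352,238),.104), 'pan',onz(d["scene"],(365,290),.1))
manip.move_pose([.56,-.02,.44],[np.pi,0,np.pi/2])
st=manip.state();f=cams.grab_frame("wrist");cv2.imwrite("pics/w1.png",f["pixels"]);s=cams.grab_frame("scene")
pickle.dump((f,st,s),open("f1.pkl","wb"));print(st["t"],st["eef_pos"])
cv2.imwrite("pics/s1.png",cv2.resize(s["pixels"][150:300,230:400],None,fx=4,fy=4,interpolation=cv2.INTER_CUBIC))
E
```

```text
[0.52065506 0.17674244 0.003     ]
[0.63902992 0.17318325 0.003     ]
[ 0.50952317 -0.17558495  0.003     ]
front [0.56682428 0.02333483 0.06      ]
knob [ 0.62231857 -0.15874564  0.104     ] pan [ 0.5616443  -0.30546861  0.1       ]
1.0 [ 0.5596483  -0.01986801  0.43841115]
```

View pics/w1.png

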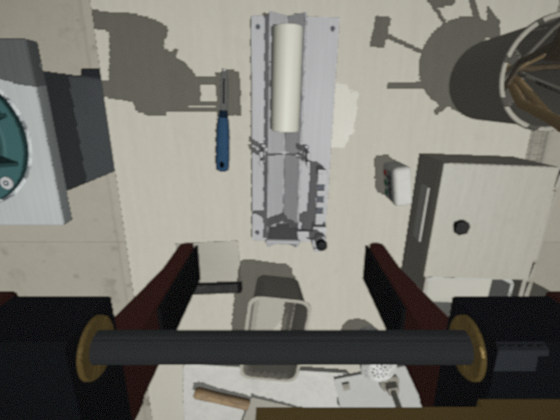

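View pics/s1.png

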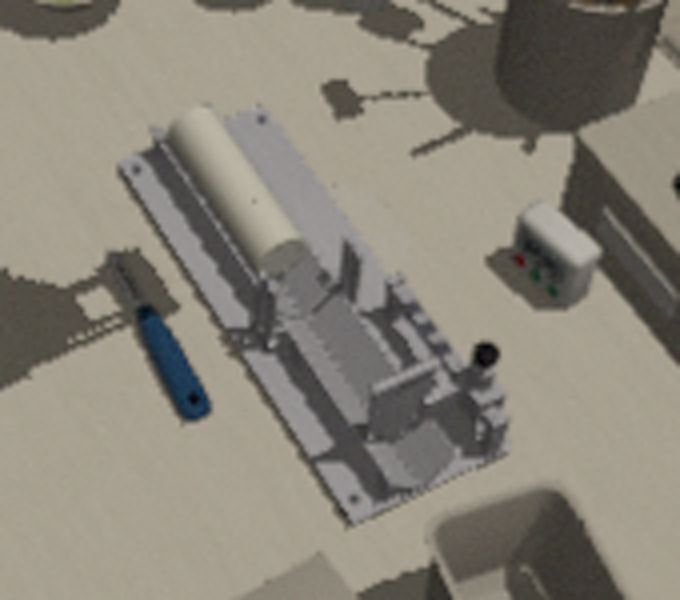

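Wrist view: daikon spans (287,25)–(286,130), the knob is at (320,244), the stop plate near row 240, the rail notches at x≈320, and the base plate holes at (257,27), (333,28), (257,233). Scene crop: holes at (137,168), (262,118), (354,498), the knob at (486,354), the stop plate's top edge from (370,403) to (437,367), and the pan below the gauge.

```bash
python3 - <<'E'
from h import *
f,st,s=pickle.load(open("f1.pkl","rb"))
S=lambda u,v:(230+(u+.5)/4-.5,150+(v+.5)/4-.5)
print("holes",[onz(f,p,.003,st).round(4)[:2] for p in[(257,27),(333,28),(257,233)]],[onz(s,S(*p),.003).round(4)[:2] for p in[(137,168),(262,118),(354,498)]])
print("knob",onz(f,(320,244),.1,st).round(4),onz(s,S(486,352),.1).round(4))
print("plate top",[onz(s,S(*p),.108).round(4) for p in[(370,403),(437,367)]])
# daikon mask, wrist
def daik(img,roi):
    x0,y0,x1,y1=roi;h=cv2.cvtColor(img,cv2.COLOR_BGR2HSV)[y0:y1,x0:x1]
    return h
h=cv2.cvtColor(f["pixels"],cv2.COLOR_BGR2HSV)
print("col287 S/V",[(r,*h[r,287,1:]) for r in list(range(18,30,2))+list(range(122,138,2))])
print("row80",[(c,*h[80,c]) for c in range(266,308,3)])
print("tail/front wrist", onz(f,(287,25),.067,st).round(4),onz(f,(286,130),.060,st).round(4))
print("daikon front/tail scene",onz(s,S(272,262),.055).round(4),onz(s,S(297,238),.06).round(4))
# plate outline: edges of gauge (bluish) 
p=f["pixels"].astype(int);m=((p[:,:,0]-p[:,:,2])>-3).astype(np.uint8)*255;m[250:]=0;m[:,:235]=0;m[:,345:]=0
m=cv2.morphologyEx(m,cv2.MORPH_OPEN,np.ones((3,3)));c=max(cv2.findContours(m,0,2)[0],key=cv2.contourArea)
r=cv2.minAreaRect(c);print(cv2.contourArea(c),r)
for q in cv2.boxPoints(r):print(q,onz(f,q,.002,st).round(4))
print("pan rim near",onz(f,(278,297),.1,st).round(4))
E
```

```text
holes [array([0.5205, 0.1745]), array([0.64  , 0.1731]), array([ 0.5132, -0.1735])] [array([0.5258, 0.1809]), array([0.6431, 0.1798]), array([ 0.5179, -0.1647])]
knob [ 0.6205 -0.153   0.1   ] [ 0.623  -0.1545  0.1   ]
plate top [array([ 0.5263, -0.1556,  0.108 ]), array([ 0.5822, -0.1528,  0.108 ])]
col287 S/V [(18, np.uint8(2), np.uint8(139)), (20, np.uint8(3), np.uint8(149)), (22, np.uint8(3), np.uint8(151)), (24, np.uint8(17), np.uint8(192)), (26, np.uint8(16), np.uint8(203)), (28, np.uint8(14), np.uint8(202)), (122, np.uint8(14), np.uint8(215)), (124, np.uint8(15), np.uint8(215)), (126, np.uint8(14), np.uint8(214)), (128, np.uint8(14), np.uint8(214)), (130, np.uint8(14), np.uint8(212)), (132, np.uint8(13), np.uint8(152)), (134, np.uint8(4), np.uint8(123)), (136, np.uint8(2), np.uint8(123))]
row80 [(266, np.uint8(60), np.uint8(3), np.uint8(94)), (269, np.uint8(0), np.uint8(0), np.uint8(113)), (272, np.uint8(30), np.uint8(19), np.uint8(94)), (275, np.uint8(30), np.uint8(19), np.uint8(148)), (278, np.uint8(30), np.uint8(18), np.uint8(173)), (281, np.uint8(30), np.uint8(16), np.uint
[... 175 characters left out ...]
0), np.uint8(16), np.uint8(202)), (296, np.uint8(26), np.uint8(18), np.uint8(194)), (299, np.uint8(30), np.uint8(17), np.uint8(166)), (302, np.uint8(90), np.uint8(2), np.uint8(140)), (305, np.uint8(0), np.uint8(0), np.uint8(179))]
tail/front wrist [0.5668 0.1648 0.067 ] [0.5662 0.0206 0.06  ]
daikon front/tail scene [0.5515 0.0123 0.055 ] [0.5775 0.0198 0.06  ]
17829.0 ((288.1913757324219, 129.7465362548828), (87.26091766357422, 235.06423950195312), 3.3664605617523193)
[237.73447 244.51376] [ 0.4759 -0.1976  0.002 ]
[251.53793   9.85516] [0.5124 0.1987 0.002 ]
[338.6483    14.979309] [0.6481 0.1915 0.002 ]
[324.84482 249.63791] [ 0.6422 -0.208   0.002 ]
pan rim near [ 0.5536 -0.2493  0.1   ]
```

```bash
cat >> h.py <<'E'
YAW=-.023;O=np.array([.564,-.0225])
c,s_=np.cos(YAW),np.sin(YAW);ORI=[np.pi,0,np.pi/2+YAW]
def W(x,y,z):return np.array([O[0]+c*x-s_*y,O[1]+s_*x+c*y,z])
AX=np.array([-s_,c,0])
def loc(p):return float(AX@(np.asarray(p)-W(0,0,0)))
E
python3 - <<'E'
from h import *
from station import manip
manip.grip(0.0)
manip.move_pose(W(0,-.160,.20),ORI)
print(manip.line_to(W(0,-.160,.089),guard=4))
manip.sleep(.2);f0=manip.state()["force"];print(f0)
hit=manip.line_to(W(0,-.12,.089),v=.03,guard=1.5)
p=loc(manip.state()["eef_pos"]);print("contact",hit,p,manip.state()["t"])
y=p;pk=False;log=[]
for i in range(50):
    y+=.001;manip.line_to(W(0,y,.089),v=.02)
    s=manip.state();F=-AX@(s["force"]-f0);log.append((round(loc(s["eef_pos"])*1e3,1),round(float(F),1)))
    if abs(F)>6:pk=True
    if abs(F)>22:break
    if pk and abs(F)<4:break
print(log);print(s["t"])
E
```

```text
False
[ 0.38725381 -0.39629496  0.57246491]
contact True -0.13905518694970265 5.4167
[(-138.0, -0.4), (-137.1, 0.2), (-136.3, 2.2), (-135.1, 1.9), (-133.9, 2.6), (-132.8, 1.3), (-131.7, -0.3), (-131.0, 2.1), (-129.9, 0.5), (-128.7, 0.8), (-128.0, 1.8), (-126.9, 1.2), (-125.7, 1.0), (-125.0, 2.5), (-123.9, 1.6), (-122.8, 1.0), (-121.7, -0.2), (-121.0, 1.5), (-119.9, 0.2), (-119.1, 2.4), (-117.9, 2.0), (-116.8, 1.7), (-115.7, 0.7), (-115.0, 1.8), (-113.9, 1.6), (-112.8, 1.0), (-112.0, 1.7), (-110.9, 1.2), (-109.8, 0.1), (-108.6, 0.3), (-108.0, 1.6), (-106.8, -0.3), (-106.1, 2.4), (-104.9, 1.3), (-103.4, -0.9), (-102.7, -0.4), (-101.9, 0.7), (-101.0, -1.0), (-100.0, -0.7), (-99.0, 0.1), (-98.0, -0.9), (-97.1, -0.3), (-96.7, 5.5), (-96.4, 7.5), (-95.9, 9.3), (-95.6, 12.1), (-95.4, 15.3), (-94.5, 16.2), (-90.7, 3.8)]
17.6667
```

First notch was passed: dip at −104, wall at −97, released at −91. The middle notch should draw the stop in at about −84, with the wall at −77.

```bash
python3 - <<'E'
from h import *
from station import manip,cams
f0=np.array([.387,-.396,.572])
y=loc(manip.state()["eef_pos"]);log=[]
while y<-.0790:
    y+=.001;manip.line_to(W(0,y,.089),v=.02)
    s=manip.state();F=-AX@(s["force"]-f0);log.append((round(loc(s["eef_pos"])*1e3,1),round(float(F),1)))
    if F>7:break
print(log)
hit=manip.line_to(W(0,-.0735,.089),v=.012,guard=5)   # gentle check of the notch wall
print(hit,loc(manip.state()["eef_pos"]),manip.state()["t"])
manip.line_to(W(0,-.12,.089),v=.1);manip.line_to(W(0,-.12,.2),v=.25)
manip.move_pose([.56,0.06,.33],ORI)
st=manip.state();f=cams.grab_frame("wrist");s=cams.grab_frame("scene");pickle.dump((f,st,s),open("f2.pkl","wb"))
cv2.imwrite("pics/w2.png",f["pixels"]);print(st["t"])
E
```

```text
[(-89.7, 4.0), (-88.2, 1.7), (-87.3, 0.6), (-86.6, 1.6), (-85.6, 1.8), (-84.4, 0.6), (-83.2, -0.7), (-82.4, -0.3), (-81.6, -1.1), (-80.6, -1.4), (-79.6, 0.3), (-78.6, -0.1)]
True -0.07685788522199298 20.9917
23.1167
```

View pics/w2.png

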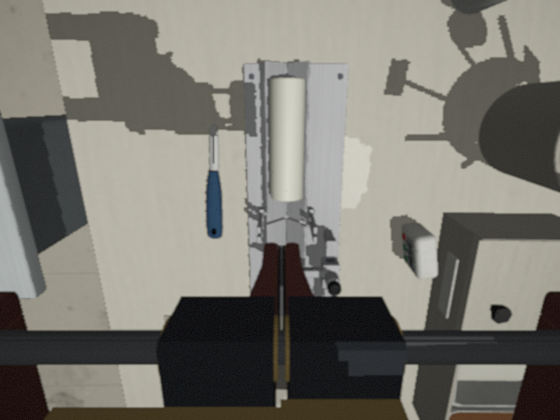

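The view shows the knob at (335,288), one notch further on, and the wall was felt at −76.9 as predicted, so the stop sits in the middle notch. Daikon tail is at (287,78). Next I push it.

```bash
python3 - <<'E'
from h import *
from station import manip
f,st,s=pickle.load(open("f2.pkl","rb"))
t=onz(f,(287,78),.064,st);print("tail local",loc(t),"x",t[0],W(0,.19,0)[0], "bowl",onz(s,(247,142),.04))
ys=max(.222,loc(t)+.028)
manip.move_pose(W(0,ys,.16),ORI)
print(manip.line_to(W(0,ys,.051),guard=4))
manip.sleep(.2);f0=manip.state()["force"]
print(manip.line_to(W(0,.15,.051),v=.04,guard=1.5),loc(manip.state()["eef_pos"]))
y=loc(manip.state()["eef_pos"])
print(manip.line_to(W(0,.112,.051),v=.03,guard=8))
y=loc(manip.state()["eef_pos"]);log=[]
while y>.085:
    y-=.001;manip.line_to(W(0,y,.051),v=.015)
    s=manip.state();F=AX@(s["force"]-f0);log.append((round(loc(s["eef_pos"])*1e3,1),round(float(F),1)))
    if F>5:break
print(log,s["t"])
E
```

```text
tail local 0.1898340706424559 x 0.5678622131782565 0.5683696147218573 bowl [0.56521418 0.37933445 0.04      ]
False
True 0.2007577454551708
False
[(110.9, 1.3), (109.9, 1.3), (108.9, 1.3), (107.9, 0.9), (106.9, 2.0), (106.0, 0.5), (104.9, 1.3), (103.9, 1.4), (102.9, 2.3), (102.4, 4.5), (102.0, 7.3)] 31.85
```

```bash
python3 - <<'E'
from h import *
from station import manip,cams
manip.line_to(W(0,.15,.051),v=.1);manip.line_to(W(0,.15,.2),v=.2)
manip.move_pose([.56,.06,.40],ORI)
st=manip.state();f=cams.grab_frame("wrist");s=cams.grab_frame("scene");print(st["t"])
k=onz(f,(0,0),.1,st)
a=cv2.resize(f["pixels"][40:290,200:400],None,fx=2,fy=2,interpolation=cv2.INTER_CUBIC)
b=cv2.resize(s["pixels"][165:290,250:350],None,fx=4,fy=4,interpolation=cv2.INTER_CUBIC)
cv2.imwrite("pics/c3.png",np.hstack([a,b]))
E
```

```text
34.2333
```

View pics/c3.png

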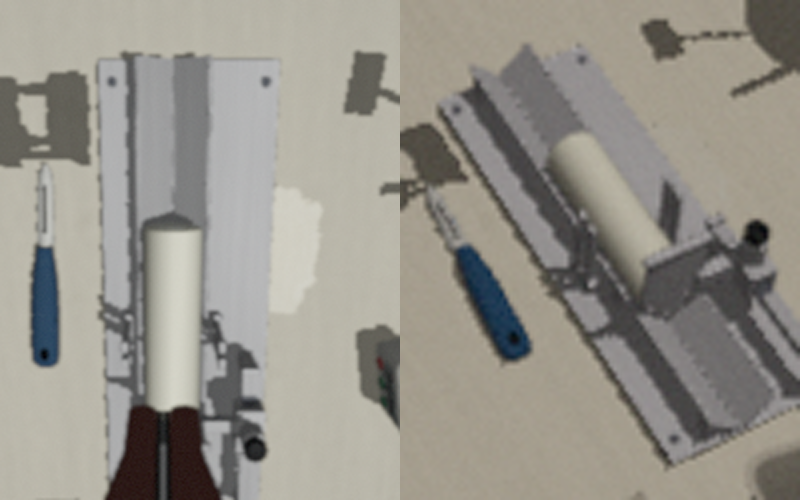

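The daikon (scene crop, from (570,140) to (650,270)) lies against the stop plate, the knob at (757,232) is on the middle notch, and everything else is in place.

```bash
python3 -c "
from station import manip
print(manip.hand_in())"
```

```text
the job is handed in; nothing more can be done
None
```

The stop is clicked into the middle notch and the daikon's front end rests against it, pushed only and never gripped; the job was handed in at about 34 s of the 54 s allowed, and the station gave no verdict.

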